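# Try the lid stay of the tool case

## Task

The folding stay on the wooden tool case has just been refitted and needs a try-out. Raise the case's lid by its steel bar until the stay locks, let go so that the lid stands open by itself, then take the red grip at the stay's knee, fold the knee back down so that it unlocks, and leave the lid fully shut. Do not knock the black ink jar.

Things in the scene. Friction and masses are not known exactly. Their poses are not given: they have to be found in the camera images.
- case_lid (a joint): Angle of the 10 mm brown lid of the pale wooden case (160 deep, 220 wide, 100 mm high, brass corners, fixed to the bench): 0 = shut, as at the start; grows as its front rises. Hinged on the far upper edge. The lid goes up to 1.21 rad (stay straight). Let go above 1.13, a spring snaps the stay over centre within 1 s; it stands locked at 1.15 rad; let go lower, it sinks shut in about 2 s on a damper.
- lid_bar (a point): Middle of the steel bar, 10 mm thick, 110 mm long, parallel to the hinge, 50 mm ahead of the lid's front edge; 105 mm above the bench when shut. Turns with the lid: x points from bar to hinge, whose axis is 210 mm off along x and 5 mm along -z; y runs along the bar. Pinched across, it can turn between fingers that keep pointing down; about 5 N lifts the lid.
- knee_grip (a point): Middle of the red round grip on the stay's knee: 16 mm thick, 50 mm long, parallel to the hinge, its middle 60 mm left of the lid's left edge. It moves on an arc of 68 mm radius about stay_pivot. Lid shut: it hangs beside the case, 37 mm above the bench. Locked: 35 mm behind and 59 mm above stay_pivot (147 mm above the bench). Pinch it from above across its thickness, or push it.
- stay_pivot (a point): Fixed point on the axis about which the lower bar of the two-bar steel stay on the case's left side turns, level with the middle of the red grip; 125 mm ahead of and 12 mm below the hinge. x points to the hinge side, z up. To unlock, move the grip back (+x) and down along its arc: after 20 mm the stay is straight (lid up 3 degrees); from 55 mm on the lid sinks shut by itself, sooner it may relock.
- ink_jar: Dark grey, black-smeared ink jar, 85 mm wide, 119 mm high, loose, standing to the right of the case; origin at the centre of its underside. Leave it standing where it is.
Mind the look-alikes: they are no part of the job. Leave any turquoise or yellow look-alike of the ink_jar alone.

How it is judged:
On the way:
1. the lid stands open on the locked stay (above 1.08 rad and still), with the robot touching nothing (value of joint case_lid above 1.08 rad and velocity of joint case_lid between -0.03 and 0.03 rad/s and contact force between the fingers and anything else below 0.3 N), for 0.4 s.
At the end, for the whole second after the job is handed in: After the lid has stood locked open by itself, it is fully shut again (lid angle under 0.06 rad, about 12 mm at the bar) and at rest, and the ink jar stands upright (value of joint case_lid below 0.06 rad and velocity of joint case_lid above -0.05 rad/s and angle between ink_jar's own z axis and vertical below 0.2 rad); the robot touches nothing.
It fails at once if the black ink jar is tipped by more than 0.35 rad or shifted by more than 40 mm (angle between ink_jar's own z axis and vertical above 0.35 rad or distance of ink_jar from where it was at the start of the episode above 0.04 m).
It also fails if it takes over 48 s, if anything falls off the work surface, if the arm or the gripper's body presses on something with over 40 N, if the wrist force passes 120 N, or if a joint passes its speed limit or range.

## Robot

A 7-joint arm with a two-finger parallel gripper is mounted at the origin on a cart in front of the work surface, level with it; the furniture and walls round the work are solid. World frame = base frame: x ahead of the robot, y to its left, z up, the work surface at z = 0. Lengths are in m, angles in rad, forces in N, time in s.
With the tool pointing down it reaches from about 0.425 to 0.875 m from the base axis. Payload 4.7 kg.
Tool frame: the origin (TCP) lies on the centre line of the jaws, within the pads' length; the fingertips stand 14 mm ahead of it and the grasp point (between the pads) lies 5 mm behind it; z points along the fingers, y is the direction in which the jaws open and shut (so a half turn about z gives the same grasp; the last joint's range is limited). The gripper opens to 87 mm and grips with 3 to 60 N. Pads are 19 mm wide; open, the fingers measure 117 mm over their backs; the gripper's body (75 mm by 190 mm) begins 51 mm behind the grasp point.
Start: joints at [1.139, 0.321, -0.07, 1.45, 0.023, 1.371, -0.057], TCP at [0.28, -0.587, 0.237] pointing down, gripper open.
Joint ranges: [-2.86, 2.86], [-0.3, 2.09], [-1.38, 1.24], [0.06, 2.45], [-1.56, 4.7], [0.09, 2.05], [-2.69, 2.69]. Speed limits (rad/s): [2.57, 2.57, 3.14, 3.14, 3.14, 3.14, 3.14].

## Interface

Orientations are given as a rotation vector (axis times angle).
In Python, from bench import ctrl, optics, models gives the robot as it stands. The module is installed in compiled form; this text tells all that it offers.
- The arm moves only by the tool arm_command, never from a script. Its argument "motion" is a list of rows, each a list of 3 entries, a list of its own where there are three numbers: the shift along the tool's x, y, z in mm, then the turn, a rotation vector about the tool's x, y, z in degrees, then the closure, from 0 (fully open) to 1 (shut). In form: [[[x, y, z], [ax, ay, az], claw], ...]. A call has 1 to 8 rows; each row shifts and turns the commanded pose from where the row before left it, along the tool's axes as they then stand; what a row does not reach is not made up. A row lasts 1/12 s, in which the tool goes at most 41.7 mm and 7.16 degrees, less where a joint would pass 70% of its speed; a pose out of reach is approached as far as the arm can. A call with a gripper value outside its range is refused whole. The fingers move at their own pace and stop on an object; "force" is the grip in N (left out, the last holds). Time passes only in rows, so rows that do not move let the fingers close. It gives the time, the measured TCP pose, the force and the opening at its end, in the units of the state.
- ctrl.get_state(): the state, without advancing time (a new reading comes with each control period).
- optics.get_image(name): name is "side" or "top"; returns (picture, depth): 400x640x3 uint8, blue, green, red; 400x640 float32, m along the optical axis (not along the pixel's ray), 0 where there is no reading.
- optics.camera_model(name): a dict with "fovy" (degrees; the focal length in pixels is half the picture's height over the tangent of half this angle, whatever the lens; pixels are square), "cx", "cy" (the principal point, pixels), "rvec" (rotation vector, rad) and "tvec" (3), from world to camera coordinates, as OpenCV has them. Camera axes: x right, y down, z forward; pixel columns grow to the right and rows downward; lengths in m; the calibration is good to about 2 mm. A picture is of the moment at which its call begins. camera_model takes no time and is no camera call.
- ctrl.close_job(): hands the job in, once; it reports no verdict.
Trained networks look in the newest picture that a camera, given by its name, has taken for a name from the list of things; names that differ only in an ending like _2 or _b are one class to them, and where a whole thing is asked for, a point or a joint stands for the part that bears it (a point fixed in the world has none). Each returns a list of dicts, best first, with "conf" (0 to 1); they miss things now and then, are a little off and sometimes report something else, mostly with a low value. They report only what shows in the picture. A call takes as long as a camera call. They do not tell look-alikes from the thing itself.
- models.search_frame(camera, target): "location" ([x, y, z] in m, in the coordinates of the camera as it stood for that picture, good to about 4 mm: the middle of the surface that is visible of it).
- models.silhouettes(camera, target): "pixels" (400x640 bool, what is visible of it).
The state is a dict: "time": time; "joint_positions": joint angles; "qd": joint speeds; "joint_torque": joint torques, N m; "position": TCP position; "tool_rot": TCP orientation; "ft_force": force on the tool from outside, world axes, zero at the start; "torque": the same for the moment, N m; "grip_width": opening from 0.0 (shut) to 1.0 (fully open).
Only numpy, scipy, OpenCV 4.12 (cv2) and the standard library are available. Lean on these libraries where they do the work, as an engineer would, in place of code of your own. Each camera call takes 0.05 s, during which the arm holds its last target.

## Working session

There is one attempt and no reset: what is moved stays moved. The work goes in short steps, Python scripts to look and compute and a tool call to move; the robot and the scene stay as the last step left them, time stands still between calls to the robot, and variables do not carry over. Pictures are saved under pics/ and viewed, and the job is handed in when it is done.

Besides the shell and the picture viewer there is one more tool, called after "Call:" in YAML: its name, and indented under it one key for each argument. arm_command: Moves the arm, as the interface text tells. Its arguments: {"type":"object","properties":{"motion":{"type":"array","items":{"type":"array"}},"force":{"type":"number"}},"required":["motion"]}

```bash
mkdir -p pics; cat > h.py <<'E'
import numpy as np, cv2
from bench import ctrl, optics, models
def cam(n):
    m=optics.camera_model(n); f=200/np.tan(np.radians(m['fovy'])/2)
    R=cv2.Rodrigues(np.array(m['rvec'],float))[0]; t=np.array(m['tvec'],float)
    return m,f,R,t
def c2w(n,p):
    m,f,R,t=cam(n); return R.T@(np.array(p)-t)
def px(n,p):
    m,f,R,t=cam(n); q=R@np.array(p)+t; return q[0]/q[2]*f+m['cx'],q[1]/q[2]*f+m['cy']
def cloud(n,d):
    m,f,R,t=cam(n); v,u=np.mgrid[:400,:640]
    P=np.stack([(u-m['cx'])/f*d,(v-m['cy'])/f*d,d],-1)
    return (P-t)@R
E
python3 - <<'E'
from h import *
for n in ('side','top'):
    im,d=optics.get_image(n); cv2.imwrite(f'pics/{n}0.png',im); np.save(f'{n}0.npy',d)
    print(n,optics.camera_model(n))
    for t in ('case_lid','lid_bar','knee_grip','ink_jar'):
        for r in models.search_frame(n,t):
            w=c2w(n,r['location']); print(t,round(r['conf'],2),w.round(4),np.round(px(n,w)))
print(ctrl.get_state())
E
```

```text
side {'fovy': 45.50627115682599, 'cx': 321.65491271202353, 'cy': 203.303224616286, 'rvec': array([ 0.81154239, -2.54246505,  1.11324151]), 'tvec': array([0.47224687, 0.30499733, 0.94226104])}
case_lid 0.78 [0.5654 0.097  0.1097] [301. 229.]
lid_bar 0.79 [0.5638 0.0941 0.1085] [303. 229.]
knee_grip 0.93 [0.5742 0.2103 0.0453] [267. 279.]
ink_jar 0.93 [ 0.6405 -0.1543  0.0926] [337. 166.]
ink_jar 0.65 [ 0.5267 -0.0992  0.0958] [363. 193.]
ink_jar 0.59 [ 0.5089 -0.2467  0.0859] [398. 168.]
top {'fovy': 52.960659489795866, 'cx': 319.1296214549983, 'cy': 197.5099921228193, 'rvec': array([ 2.19974937, -2.13342662,  0.1530001 ]), 'tvec': array([-0.03626218,  0.57369092,  0.98189419])}
case_lid 0.55 [0.5674 0.0801 0.1117] [277. 195.]
lid_bar 0.89 [0.5721 0.0804 0.1095] [278. 193.]
knee_grip 0.66 [0.5764 0.2408 0.043 ] [216. 193.]
ink_jar 0.8 [ 0.5149 -0.2728  0.0929] [425. 223.]
ink_jar 0.67 [ 0.643  -0.1769  0.0914] [386. 169.]
ink_jar 0.6 [ 0.5347 -0.1175  0.0935] [361. 212.]
{'time': 0.5, 'joint_positions': array([ 1.13910053,  0.32100227, -0.07009089,  1.45055552,  0.02259257,
        1.37079224, -0.05692047]), 'qd': array([-0.00164473, -0.00068252, -0.00018169, -0.00208278, -0.00098919,
       -0.0007116 , -0.00015854]), 'joint_torque': array([-1.68973152e-04, -4.90607107e+01, -4.02548807e-01, -3.12465441e+01,
       -6.35930523e-02,  3.47274612e-02,  1.73420744e-05]), 'position': array([ 0.28023738, -0.58648256,  0.23655707]), 'tool_rot': array([ 3.06383874e+00,  6.94445931e-01, -5.39730858e-05]), 'ft_force': array([-1.06277354,  0.8394298 ,  0.34184423]), 'torque': array([-0.02721158, -0.02140001,  0.03446313]), 'grip_width': 0.9991274272323517}
```

View pics/side0.png

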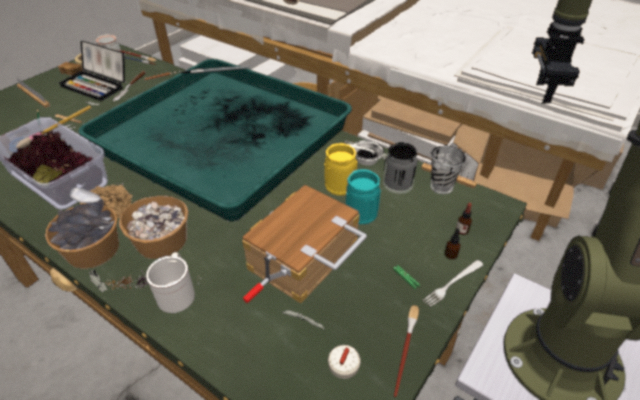

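View pics/top0.png

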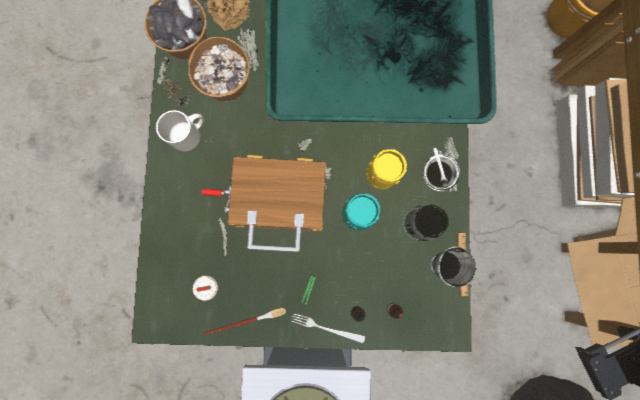

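The side view shows the case at about (300,243), its steel bar at (340,252) and the red grip at (256,288). The black jar is at (400,165), with turquoise at (363,195) and yellow at (340,168).

Things that could be mistaken for the ones I want:
- **Grip:** the red grip at top (212,192) could be confused with the red piece on the white disc (204,288) or the red brush handle (235,325). I choose (212,192), since it sits on the stay.
- **Bar:** the steel bar at top (274,248) could be confused with the fork (327,328). I choose the one on the lid.
- **Jar:** the dark jar at top (428,222) could be confused with turquoise (361,212), yellow (386,169), and the dark glasses at (441,172) and (455,267). I choose (428,222).

Next I'll take a close crop and measure.

```bash
python3 - <<'E'
from h import *
im=cv2.imread('pics/top0.png'); d=np.load('top0.npy'); 
cv2.imwrite('pics/crop_top.png',cv2.resize(im[140:270,190:350],None,fx=5,fy=4.5,interpolation=cv2.INTER_CUBIC)[:600,:800])
P=cloud('top',d)
print('lid pts')
hsv=cv2.cvtColor(im,cv2.COLOR_BGR2HSV)
# lid plane
for (u,v) in [(240,165),(315,165),(240,220),(315,220),(275,190),(275,160)]: print(u,v,P[v,u].round(4))
# red
m=((hsv[...,0]<8)|(hsv[...,0]>172))&(hsv[...,1]>150); m[:, :195]=0; m[:180]=0; m[205:]=0; m[:,232:]=0
vs,us=np.nonzero(m);print('red',us.min(),us.max(),vs.min(),vs.max()); p=P[m]; print(p.mean(0),p.min(0),p.max(0))
# bar
Z=P[...,2]; b=(Z>0.09)&(Z<0.125); b[:232]=0;b[258:]=0;b[:,:240]=0;b[:,312:]=0
p=P[b];print('bar',b.sum(),p.min(0),p.max(0))
for v in range(240,256): print(v,[round(float(P[v,u,2]),3) for u in range(246,304,5)],P[v,274,:2].round(4),hsv[v,274])
# lid mask brown
l=(Z>0.1)&(Z<0.125)&(hsv[...,1]>80); l[:150]=0;l[235:]=0;l[:,:225]=0;l[:,330:]=0
pts=P[l][:,:2].astype(np.float32); print(cv2.minAreaRect(pts*1000),P[l].mean(0))
E
```

```text
lid pts
240 165 [0.6364 0.1714 0.1112]
315 165 [ 0.6421 -0.0054  0.1126]
240 220 [0.5071 0.1651 0.1075]
315 220 [ 0.5124 -0.0094  0.1082]
275 190 [0.5799 0.0867 0.1089]
275 160 [0.6515 0.0897 0.1097]
red 202 221 189 195
[0.57924365 0.25201244 0.04195279] [ 5.72071665e-01  2.27612061e-01 -1.68795545e-04] [0.59138894 0.28713905 0.04779311]
bar 346 [0.43905501 0.02422802 0.10288209] [0.48350227 0.1445095  0.11396126]
240 [-0.002, 0.114, -0.001, 0.002, 0.001, -0.003, -0.004, 0.001, -0.001, -0.001, 0.111, 0.001] [0.4646 0.0939] [38 50 92]
241 [-0.0, 0.11, -0.0, -0.003, 0.002, 1.045, -0.0, 0.0, -0.003, 0.001, 1.045, -0.003] [0.4621 0.094 ] [38 52 89]
242 [-0.003, 0.109, -0.001, 0.0, 0.001, 0.003, -0.002, 0.001, -0.003, -0.003, 0.106, -0.0] [0.4595 0.0938] [38 53 92]
243 [0.005, 0.11, 0.003, 0.0, -0.001, -0.001, -0.001, -0.003, -0.0, 0.002, 0.109, 0.001] [0.4569 0.0933] [39 45 91]
244 [0.001, 0.107, -0.001, 0.002, -0.0, 0.004, -0.001, -0.002, 0.0, 0.001, 0.107, -0.002] [0.4544 0.0936] [39 52 93]
245 [-0.001, 0.11, 0.106, 0.105, 0.001, -0.001, 0.001, 0.004, 0.001, 0.0, 0.106, -0.0] [0.4518 0
[... 636 characters left out ...]
 -0.0, -0.001, 0.002, 1.045, -0.001, 0.002, 0.001, 0.108, -0.001] [0.4365 0.093 ] [41 51 95]
252 [0.004, -0.003, -0.001, -0.001, 0.003, -0.002, 0.001, 0.0, -0.001, 0.001, 0.002, 0.001] [0.434  0.0927] [42 54 94]
253 [-0.003, -0.002, 0.001, -0.002, -0.001, -0.0, -0.0, 0.0, 0.004, -0.001, 0.001, 0.003] [0.4313 0.0929] [42 54 94]
254 [-0.004, 0.001, -0.001, -0.001, -0.001, 0.002, 0.002, -0.002, 0.0, -0.0, -0.003, -0.0] [0.4288 0.0925] [43 53 92]
255 [-0.0, -0.0, 0.001, -0.0, -0.001, 0.001, -0.001, -0.003, 0.002, 0.002, 0.002, -0.001] [0.4262 0.0926] [42 54 94]
((578.6500244140625, 81.49101257324219), (220.35911560058594, 168.15036010742188), 88.42945861816406) [0.57753837 0.08129656 0.10963918]
```

```bash
python3 - <<'E'
from h import *
im=cv2.imread('pics/side0.png'); d=np.load('side0.npy'); 
cv2.imwrite('pics/crop_side.png',cv2.resize(im[170:310,230:380],None,fx=5,fy=4.2,interpolation=cv2.INTER_CUBIC)[:600,:800])
P=cloud('side',d)
hsv=cv2.cvtColor(im,cv2.COLOR_BGR2HSV)
m=((hsv[...,0]<8)|(hsv[...,0]>172))&(hsv[...,1]>150); m[:, :235]=0; m[:270]=0; m[310:]=0; m[:,275:]=0
p=P[m]; print(m.sum(),p.mean(0),p.min(0),p.max(0))
b=(P[...,2]>0.09)&(P[...,2]<0.125)&(hsv[...,1]<60);b[:,:300]=0;b[:210]=0;b[275:]=0;b[:,375:]=0
p=P[b];print(b.sum(),p.min(0),p.max(0),p.mean(0))
s=p[p[:,0]<p[:,0].min()+0.015];print(s.mean(0),s.min(0),s.max(0))
E
```

```text
177 [0.57980566 0.25278218 0.03897757] [ 0.57133777  0.21261272 -0.00340855] [0.61411903 0.27846212 0.04746881]
630 [ 0.43939276 -0.02466585  0.09152686] [0.52977358 0.15007919 0.11439444] [0.47687824 0.08857531 0.10879093]
[0.44528352 0.0893836  0.10806404] [0.43939276 0.02633538 0.1012289 ] [0.45416318 0.14719709 0.11227597]
```

View pics/crop_top.png

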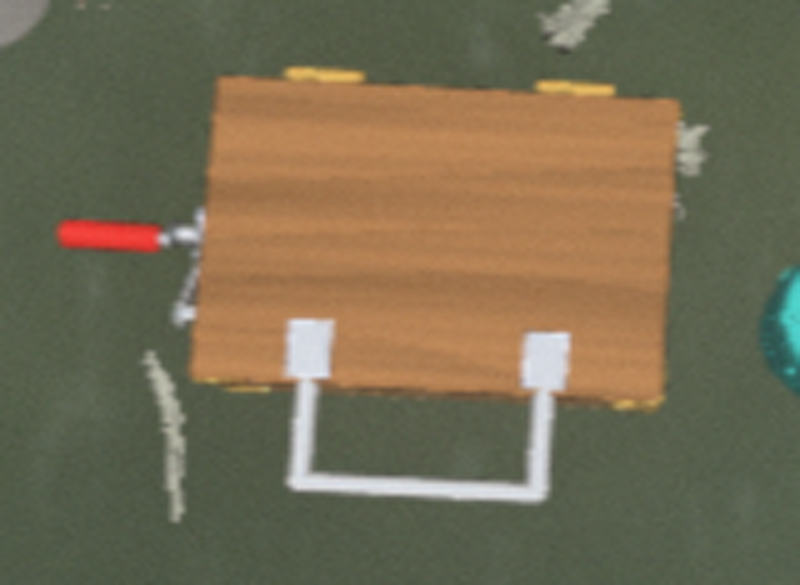

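View pics/crop_side.png

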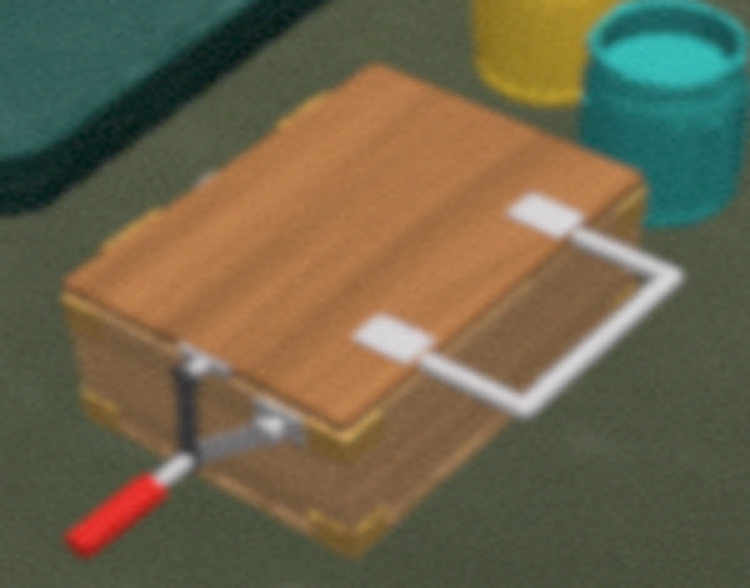

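```bash
cat >> h.py <<'E'
from scipy.spatial.transform import Rotation as Ro
def plan(wps):
    """wps: (x,y,z[m], yaw of tool y [deg], nrows)"""
    s=ctrl.get_state(); p=np.array(s['position'])*1e3; R=Ro.from_rotvec(s['tool_rot'])
    for x,y,z,yaw,n in wps:
        tgt=np.array([x,y,z])*1e3
        yv=np.array([np.cos(np.radians(yaw)),np.sin(np.radians(yaw)),0]); zv=np.array([0,0,-1.])
        T=Ro.from_matrix(np.column_stack([np.cross(yv,zv),yv,zv]))
        rows=[]
        for k in range(n):
            f=1/(n-k)
            sh=np.round(R.inv().apply((tgt-p)*f)).astype(int); rv=np.round((R.inv()*T).as_rotvec(degrees=True)*f,1)
            p=p+R.apply(sh); R=R*Ro.from_rotvec(rv,degrees=True)
            rows.append([sh.tolist(),rv.tolist()])
        print('->',(x,y,z),'max step',max(np.linalg.norm(r[0]) for r in rows))
        for r in rows: print(r)
        print('end',p.round(1))
E
python3 - <<'E'
from h import *
for n in ('top','side'):
    im=cv2.imread(f'pics/{n}0.png'); d=np.load(f'{n}0.npy'); P=cloud(n,d); hsv=cv2.cvtColor(im,cv2.COLOR_BGR2HSV)
    b=(P[...,2]>0.095)&(P[...,2]<0.118)&(hsv[...,1]<60)&(P[...,0]<.456)&(P[...,0]>.43)&(P[...,1]>.03)&(P[...,1]<.14)
    p=P[b]; c=np.polyfit(p[:,1],p[:,0],1); print(n,b.sum(),c,np.degrees(np.arctan(c[0])),p.mean(0))
plan([(.40,-.25,.24,-40,11),(.447,.085,.20,-1.6,12)])
E
```

```text
top 221 [0.02498166 0.44359217] 1.4310461481038999 [0.44567944 0.08355199 0.10874144]
side 216 [0.00224555 0.44479885] 0.1286603255511164 [0.44498801 0.08424082 0.10816162]
-> (0.4, -0.25, 0.24) max step 33.12099032335839
[[23, -23, 0], [0.0, 0.0, -2.2]]
[[24, -22, 0], [0.0, 0.0, -2.2]]
[[25, -21, 0], [0.0, 0.0, -2.2]]
[[25, -20, 0], [0.0, 0.0, -2.2]]
[[26, -19, 0], [0.0, 0.0, -2.2]]
[[27, -18, -1], [0.0, 0.0, -2.2]]
[[28, -17, 0], [0.0, 0.0, -2.3]]
[[28, -16, -1], [0.0, 0.0, -2.2]]
[[29, -15, 0], [0.0, 0.0, -2.3]]
[[30, -14, -1], [0.0, 0.0, -2.2]]
[[30, -12, 0], [0.0, 0.0, -2.3]]
end [ 400.5 -249.8  239.5]
-> (0.447, 0.085, 0.2) max step 28.809720581775867
[[24, -15, 3], [-0.0, 0.0, -3.2]]
[[25, -14, 3], [-0.0, 0.0, -3.2]]
[[25, -12, 3], [-0.0, 0.0, -3.2]]
[[26, -11, 3], [-0.0, 0.0, -3.2]]
[[27, -9, 3], [-0.0, 0.0, -3.2]]
[[27, -8, 4], [-0.0, 0.0, -3.2]]
[[27, -6, 3], [-0.0, 0.0, -3.2]]
[[28, -5, 4], [-0.0, 0.0, -3.2]]
[[28, -3, 3], [-0.0, 0.0, -3.2]]
[[28, -2, 4], [-0.0, 0.0, -3.2]]
[[28, 0, 3], [-0.0, 0.0, -3.2]]
[[28, 2, 4], [-0.0, 0.0, -3.2]]
end [446.9  84.9 199.5]
```

Call:
arm_command:
  motion:
    - [[23,-23,0],[0,0,-2.2],0.45]
    - [[24,-22,0],[0,0,-2.2],0.45]
    - [[25,-21,0],[0,0,-2.2],0.45]
    - [[25,-20,0],[0,0,-2.2],0.45]
    - [[26,-19,0],[0,0,-2.2],0.45]
    - [[27,-18,-1],[0,0,-2.2],0.45]
    - [[28,-17,0],[0,0,-2.3],0.45]
    - [[28,-16,-1],[0,0,-2.2],0.45]

```text
time: 1.17
position: [0.3677, -0.3405, 0.2387]
tool_rot: [2.919, 1.16, -0.0]
ft_force: [-0.7, 0.3, 0.2]
grip_width: 0.567
```

Call:
arm_command:
  motion:
    - [[29,-15,0],[0,0,-2.3],0.45]
    - [[30,-14,-1],[0,0,-2.2],0.45]
    - [[30,-12,0],[0,0,-2.3],0.45]
    - [[24,-15,3],[0,0,-3.2],0.45]
    - [[25,-14,3],[0,0,-3.2],0.45]
    - [[25,-12,3],[0,0,-3.2],0.45]
    - [[26,-11,3],[0,0,-3.2],0.45]
    - [[27,-9,3],[0,0,-3.2],0.45]

```text
time: 1.83
position: [0.4199, -0.1085, 0.2247]
tool_rot: [2.631, 1.715, 0.0]
ft_force: [-0.2, 0.1, 0.9]
grip_width: 0.553
```

Call:
arm_command:
  motion:
    - [[27,-8,4],[0,0,-3.2],0.45]
    - [[27,-6,3],[0,0,-3.2],0.45]
    - [[28,-5,4],[0,0,-3.2],0.45]
    - [[28,-3,3],[0,0,-3.2],0.45]
    - [[28,-2,4],[0,0,-3.2],0.45]
    - [[28,0,3],[0,0,-3.2],0.45]
    - [[28,2,4],[0,0,-3.2],0.45]
    - [[0,0,0],[0,0,0],0.45]

```text
time: 2.5
position: [0.4466, 0.0911, 0.1996]
tool_rot: [-2.239, -2.202, -0.004]
ft_force: [-0.7, -0.7, 0.2]
grip_width: 0.551
```

```bash
python3 - <<'E'
from h import *
for n in ('top','side'):
    im,d=optics.get_image(n); cv2.imwrite(f'pics/{n}1.png',im[100:320,180:500])
s=ctrl.get_state(); print(s['time'],s['position'],s['tool_rot'],s['grip_width'],s['joint_positions'])
plan([(.4465,.085,.101,-1.4,6)])
E
```

```text
2.6 [0.44674602 0.08582375 0.19955925] [ 2.24846379e+00  2.19379785e+00 -4.28402717e-04] 0.5523486295323723 [ 0.52249054 -0.06138337 -0.73542296  1.93909432 -0.04307198  1.24844547
 -0.22294741]
-> (0.4465, 0.085, 0.101) max step 17.029386365926403
[[0, 0, 16], [-0.0, 0.0, -0.0]]
[[0, 0, 17], [-0.0, 0.0, -0.0]]
[[0, 0, 16], [-0.0, 0.0, -0.0]]
[[0, 0, 17], [-0.0, 0.0, -0.0]]
[[0, 0, 16], [-0.0, 0.0, -0.0]]
[[-1, 0, 17], [-0.0, 0.0, -0.0]]
end [446.7  84.8 100.6]
```

View pics/top1.png

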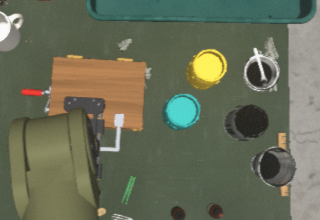

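View pics/side1.png

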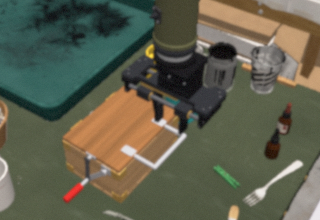

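The top crop shows the gripper over the bar. In the side crop the fingers are at about (165,105), just above the bar and lined up across it. Descending.

Call:
arm_command:
  motion:
    - [[0,0,16],[0,0,0],0.45]
    - [[0,0,17],[0,0,0],0.45]
    - [[0,0,16],[0,0,0],0.45]
    - [[0,0,17],[0,0,0],0.45]
    - [[0,0,16],[0,0,0],0.45]
    - [[0,0,17],[0,0,0],0.45]
    - [[0,0,0],[0,0,0],0.45]

```text
time: 3.18
position: [0.4446, 0.0828, 0.0978]
tool_rot: [-2.252, -2.186, 0.007]
ft_force: [-1.3, 0.5, 0.2]
grip_width: 0.548
```

Call:
arm_command:
  motion:
    - [[0,0,0],[0,0,0],1.0]
    - [[0,0,0],[0,0,0],1.0]
    - [[0,0,0],[0,0,0],1.0]
    - [[0,0,0],[0,0,0],1.0]
    - [[0,0,0],[0,0,0],1.0]
    - [[0,0,0],[0,0,0],1.0]
  force: 20

```text
time: 3.68
position: [0.4473, 0.0848, 0.101]
tool_rot: [2.251, 2.19, 0.001]
ft_force: [0.2, 0.1, 0.2]
grip_width: 0.185
```

```bash
python3 - <<'E'
from h import *
s=ctrl.get_state(); print(s['time'],s['position'],s['grip_width']*87,s['ft_force'])
hx=.4465+.21; 
w=[]
for th in np.arange(.1,1.181,.09): w.append((.4467+.21-.21*np.cos(th)+.005*np.sin(th),.085-.026*.21*(1-np.cos(th)),.1+.21*np.sin(th)+.005*np.cos(th)-.005,-1.3,1))
plan([w[-1][:4]+(1,)]); 
p=np.array([.4467,.085,.1]); 
for q in w:
    d=(np.array(q[:3])-p)*1e3; print(d.round(1)); p=p+0; p=np.array(q[:3])
E
```

```text
3.6833 [0.44726215 0.08482579 0.10104744] 16.05410419390753 [0.24408117 0.12090022 0.18773302]
-> (np.float64(0.5813288169449949), np.float64(0.08161984954104318), np.float64(0.29107188672751866)) max step 232.4994623649698
[[0, 134, -190], [0.1, 0.0, -0.3]]
end [581.   81.2 291.2]
[ 1.5 -0.  20.9]
[ 3.2 -0.1 18.6]
[ 4.8 -0.1 18.3]
[ 6.5 -0.2 17.8]
[ 8.  -0.2 17.1]
[ 9.5 -0.2 16.3]
[11.  -0.3 15.4]
[12.3 -0.3 14.3]
[13.5 -0.3 13.2]
[14.7 -0.4 11.9]
[15.7 -0.4 10.5]
[16.6 -0.4  9.1]
[17.3 -0.4  7.6]
```

Call:
arm_command:
  motion:
    - [[0,0,0],[0,0,0],1.0]
    - [[0,0,0],[0,0,0],1.0]
    - [[0,0,0],[0,0,0],1.0]
    - [[0,0,0],[0,0,0],1.0]

```text
time: 4.02
position: [0.4464, 0.0849, 0.1008]
tool_rot: [-2.251, -2.191, 0.002]
ft_force: [-3.6, -0.4, 5.0]
grip_width: 0.105
```

Call:
arm_command:
  motion:
    - [[0,1,-11],[0,0,0],1.0]
    - [[0,1,-10],[0,0,0],1.0]
    - [[0,1,-9],[0,0,0],1.0]
    - [[0,2,-9],[0,0,0],1.0]

```text
time: 4.35
position: [0.451, 0.0847, 0.1402]
tool_rot: [-2.251, -2.19, 0.003]
ft_force: [-3.7, 0.3, -1.4]
grip_width: 0.108
```

Call:
arm_command:
  motion:
    - [[0,2,-9],[0,0,0],1.0]
    - [[0,3,-9],[0,0,0],1.0]
    - [[0,3,-9],[0,0,0],1.0]
    - [[0,3,-9],[0,0,0],1.0]
    - [[0,4,-9],[0,0,0],1.0]
    - [[0,4,-8],[0,0,0],1.0]
    - [[0,5,-8],[0,0,0],1.0]
    - [[0,5,-8],[0,0,0],1.0]

```text
time: 5.02
position: [0.4782, 0.084, 0.2093]
tool_rot: [-2.248, -2.189, 0.009]
ft_force: [-11.7, 0.1, 4.9]
grip_width: 0.105
```

```bash
python3 - <<'E'
from h import *
s=ctrl.get_state(); print(s['time'],s['position'],s['grip_width']*87,s['ft_force'])
for th in (.5,.52,.54,.56,.6,.7,.8,.9,1,1.1,1.17,1.19): print(th,np.round([656.7-.0-210*np.cos(th)+5*np.sin(th),95+210*np.sin(th)+5*np.cos(th)],1))
E
```

```text
5.0167 [0.47818389 0.08400185 0.20925269] 9.146166730032164 [-11.70070607   0.13098394   4.89959773]
0.5 [474.8 200.1]
0.52 [476.9 203.7]
0.54 [479.2 207.3]
0.56 [481.4 210.8]
0.6 [486.2 217.7]
0.7 [499.3 234.1]
0.8 [514.  249.1]
0.9 [530.1 262.6]
1 [547.4 274.4]
1.1 [565.9 284.4]
1.17 [579.4 290.3]
1.19 [583.3 291.8]
```

Call:
arm_command:
  motion:
    - [[0,2,-9],[0,0,0],1.0]
    - [[0,6,-8],[0,0,0],1.0]
    - [[0,7,-8],[0,0,0],1.0]
    - [[0,7,-8],[0,0,0],1.0]
    - [[0,8,-7],[0,0,0],1.0]
    - [[0,8,-7],[0,0,0],1.0]
    - [[0,8,-7],[0,0,0],1.0]
    - [[0,0,0],[0,0,0],1.0]

```text
time: 5.68
position: [0.5281, 0.0827, 0.266]
tool_rot: [2.251, 2.19, 0.001]
ft_force: [-7.1, -0.7, 8.6]
grip_width: 0.108
```

```bash
python3 - <<'E'
from h import *
s=ctrl.get_state(); print(s['time'],s['position'],s['tool_rot'],s['grip_width']*87,s['ft_force'])
p=s['position']; print(np.hypot(p[0]-.6567,p[2]-.095), np.arctan2(p[2]-.095,.6567-p[0]))
im,d=optics.get_image('side'); cv2.imwrite('pics/side2.png',im[100:320,180:500])
E
```

```text
5.6833 [0.52809326 0.0827133  0.26599915] [2.25139754e+00 2.18983862e+00 1.48837411e-03] 9.415220143292887 [-7.09169459 -0.70430651  8.60586532]
0.21396355522524355 0.9259589815904937
```

View pics/side2.png

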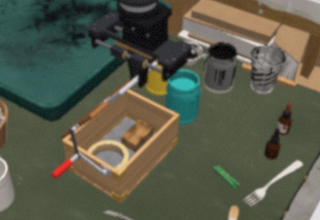

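The lid is about 0.9 rad up and the bar is held at about (125,75). Continuing to about 1.18 rad.

Call:
arm_command:
  motion:
    - [[0,7,-5],[0,0,0],1.0]
    - [[0,7,-5],[0,0,0],1.0]
    - [[0,9,-6],[0,0,0],1.0]
    - [[0,10,-5],[0,0,0],1.0]
    - [[0,7,-4],[0,0,0],1.0]
    - [[0,6,-3],[0,0,0],1.0]
    - [[0,5,-2],[0,0,0],1.0]
    - [[0,0,0],[0,0,0],1.0]

```text
time: 6.4
position: [0.5795, 0.0813, 0.2941]
tool_rot: [2.251, 2.189, 0.004]
ft_force: [-2.0, 0.2, 6.5]
grip_width: 0.105
```

```bash
cat > ang.py <<'E'
from h import *
import sys
k=sys.argv[1]
im,d=optics.get_image('side'); cv2.imwrite(f'pics/side{k}.png',im[80:320,180:500])
s=ctrl.get_state(); print(s['time'],s['position'],s['tool_rot'],s['grip_width']*87,s['ft_force'])
p=s['position']; print(np.hypot(p[0]-.6567,p[2]-.095), np.arctan2(p[2]-.095,.6567-p[0])-.024)
# lid plane near region from side cloud
P=cloud('side',d); hsv=cv2.cvtColor(im,cv2.COLOR_BGR2HSV)
for n in ('side',):
    for t in ('knee_grip','lid_bar'):
        for r in models.search_frame(n,t): print(t,round(r['conf'],2),c2w(n,r['location']).round(4))
m=((hsv[...,0]<8)|(hsv[...,0]>172))&(hsv[...,1]>150)&(P[...,0]>.5)&(P[...,0]<.65)&(P[...,1]>.2)&(P[...,1]<.31)&(P[...,2]>.02)&(P[...,2]<.2)
print('red',m.sum(),P[m].mean(0) if m.any() else None)
E
python3 ang.py 3
```

```text
6.45 [0.57907788 0.08129698 0.29391977] [2.25063774 2.18973293 0.0029307 ] 9.313913517743345 [-2.63396379 -0.24731488  5.69740653]
0.213528147667396 1.1747508528431048
knee_grip 0.75 [0.5932 0.2042 0.1308]
lid_bar 0.57 [0.6135 0.1062 0.2021]
red 180 [0.5903434  0.25456301 0.12864201]
```

View pics/side3.png

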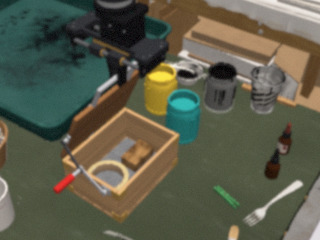

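The grip is at (0.590, 0.255, 0.129), about 9 mm short of straight, so the lid is at about 1.18–1.19 rad, above 1.13. Now I let go.

Call:
arm_command:
  motion:
    - [[0,0,0],[0,0,0],0.5]
    - [[0,0,0],[0,0,0],0.5]
    - [[0,0,0],[0,0,0],0.5]
    - [[0,0,0],[0,0,0],0.5]
    - [[0,0,0],[0,0,0],0.5]
    - [[0,0,0],[0,0,0],0.5]

```text
time: 7.05
position: [0.5777, 0.0812, 0.2922]
tool_rot: [-2.251, -2.191, 0.001]
ft_force: [1.0, 0.3, -0.6]
grip_width: 0.448
```

Call:
arm_command:
  motion:
    - [[0,0,-10],[0,0,0],0.5]
    - [[0,0,-15],[0,0,0],0.5]
    - [[0,0,-20],[0,0,0],0.5]
    - [[0,0,-20],[0,0,0],0.5]
    - [[0,0,0],[0,0,0],0.5]
    - [[0,0,0],[0,0,0],0.5]
    - [[0,0,0],[0,0,0],0.5]
    - [[0,0,0],[0,0,0],0.5]

```text
time: 7.72
position: [0.5775, 0.0811, 0.3566]
tool_rot: [-2.251, -2.19, 0.002]
ft_force: [0.4, -0.3, -0.2]
grip_width: 0.497
```

```bash
python3 ang.py 4
```

```text
7.7667 [0.57743766 0.08107748 0.35650887] [-2.25078631 -2.19031933  0.00245599] 43.23104395329651 [ 0.3923306   0.05497989 -0.31545982]
0.2732570384072898 1.2525014146688418
knee_grip 0.9 [0.5684 0.2072 0.1545]
lid_bar 0.63 [0.606  0.0989 0.2086]
red 186 [0.56772437 0.25534029 0.15092585]
```

View pics/side4.png

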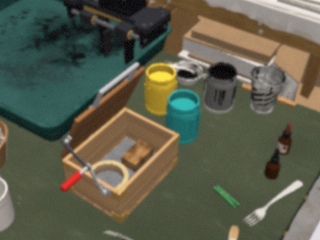

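The lid stands open by itself. The knee grip is now at (0.568, 0.255, ~0.148), at crop pixel (70,180), which matches the locked position. Moving over it next.

```bash
python3 - <<'E'
from h import *
plan([(.568,.261,.357,-1.5,6),(.568,.261,.142,-1.5,8)])
E
```

```text
-> (0.568, 0.261, 0.357) max step 30.14962686336267
[[30, -2, 0], [-0.0, 0.0, -0.0]]
[[30, -2, 0], [-0.0, 0.0, -0.0]]
[[30, -3, 0], [-0.0, 0.0, -0.0]]
[[30, -2, 0], [-0.0, 0.0, -0.0]]
[[30, -3, 0], [-0.0, 0.0, -0.0]]
[[30, -2, 0], [-0.1, 0.0, -0.1]]
end [568.4 261.4 356.7]
-> (0.568, 0.261, 0.142) max step 27.0
[[0, 0, 27], [0.0, 0.0, 0.0]]
[[0, 0, 27], [0.0, 0.0, 0.0]]
[[0, 0, 27], [0.0, 0.0, 0.0]]
[[0, 0, 27], [0.0, 0.0, 0.0]]
[[0, 0, 27], [0.0, 0.0, 0.0]]
[[0, 0, 27], [0.0, 0.0, 0.0]]
[[0, 0, 26], [0.0, 0.0, 0.0]]
[[0, 0, 27], [0.0, 0.0, 0.0]]
end [568.5 261.4 141.7]
```

Call:
arm_command:
  motion:
    - [[30,-2,0],[0,0,0],0.4]
    - [[30,-2,0],[0,0,0],0.4]
    - [[30,-3,0],[0,0,0],0.4]
    - [[30,-2,0],[0,0,0],0.4]
    - [[30,-3,0],[0,0,0],0.4]
    - [[30,-2,0],[0,0,0],0.4]
    - [[0,0,0],[0,0,0],0.4]

```text
time: 8.45
position: [0.5655, 0.2693, 0.3568]
tool_rot: [-2.236, -2.199, -0.002]
ft_force: [-1.2, 0.9, -0.6]
grip_width: 0.6
```

Call:
arm_command:
  motion:
    - [[0,0,27],[0,0,0],0.4]
    - [[0,0,27],[0,0,0],0.4]
    - [[0,0,27],[0,0,0],0.4]
    - [[0,0,27],[0,0,0],0.4]
    - [[0,0,27],[0,0,0],0.4]
    - [[0,0,20],[0,0,0],0.4]
    - [[0,0,0],[0,0,0],0.4]

```text
time: 9.03
position: [0.5663, 0.2595, 0.1972]
tool_rot: [-2.249, -2.189, 0.013]
ft_force: [-0.4, -0.9, 0.1]
grip_width: 0.603
```

```bash
python3 ang.py 5
```

```text
9.0833 [0.56745768 0.26032559 0.20000923] [-2.25024041 -2.18962549  0.00767861] 52.45367116206346 [0.18925336 0.07702415 0.82951866]
0.13780830886181847 0.8423881022698523
lid_bar 0.79 [0.6012 0.0655 0.2232]
red 138 [0.56641076 0.26319022 0.15395941]
```

View pics/side5.png

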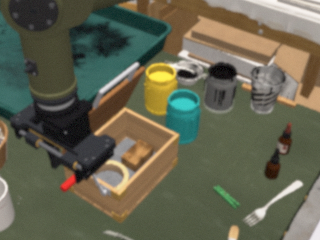

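The fingers are right above the red grip at (70,182), and the lid is still up. Descending and pinching.

Call:
arm_command:
  motion:
    - [[0,0,12],[0,0,0],0.4]
    - [[0,0,14],[0,0,0],0.4]
    - [[0,0,14],[0,0,0],0.4]
    - [[0,0,12],[0,0,0],0.4]
    - [[0,0,6],[0,0,0],0.4]
    - [[0,0,0],[0,0,0],0.4]

```text
time: 9.68
position: [0.5676, 0.2608, 0.142]
tool_rot: [-2.25, -2.19, 0.006]
ft_force: [0.8, -0.6, -0.6]
grip_width: 0.6
```

Call:
arm_command:
  motion:
    - [[0,0,0],[0,0,0],1.0]
    - [[0,0,0],[0,0,0],1.0]
    - [[0,0,0],[0,0,0],1.0]
    - [[0,0,0],[0,0,0],1.0]
    - [[0,0,0],[0,0,0],1.0]
    - [[0,0,0],[0,0,0],1.0]
    - [[0,0,0],[0,0,0],1.0]
    - [[0,0,0],[0,0,0],1.0]
  force: 20

```text
time: 10.35
position: [0.5709, 0.2616, 0.1451]
tool_rot: [2.251, 2.189, 0.006]
ft_force: [4.7, 0.5, -2.3]
grip_width: 0.173
```

```bash
python3 - <<'E'
from h import *
a=np.radians(np.arange(59.3,-12,-6)); q=np.c_[533+68*np.cos(a),88+68*np.sin(a)]
print(np.c_[np.degrees(a)[1:],np.diff(q,axis=0),q[1:]].round(1))
E
```

```text
[[ 5.330e+01  5.900e+00 -3.900e+00  5.736e+02  1.425e+02]
 [ 4.730e+01  5.500e+00 -4.500e+00  5.791e+02  1.380e+02]
 [ 4.130e+01  5.000e+00 -5.100e+00  5.841e+02  1.329e+02]
 [ 3.530e+01  4.400e+00 -5.600e+00  5.885e+02  1.273e+02]
 [ 2.930e+01  3.800e+00 -6.000e+00  5.923e+02  1.213e+02]
 [ 2.330e+01  3.200e+00 -6.400e+00  5.955e+02  1.149e+02]
 [ 1.730e+01  2.500e+00 -6.700e+00  5.979e+02  1.082e+02]
 [ 1.130e+01  1.800e+00 -6.900e+00  5.997e+02  1.013e+02]
 [ 5.300e+00  1.000e+00 -7.000e+00  6.007e+02  9.430e+01]
 [-7.000e-01  3.000e-01 -7.100e+00  6.010e+02  8.720e+01]
 [-6.700e+00 -5.000e-01 -7.100e+00  6.005e+02  8.010e+01]]
```

Call:
arm_command:
  motion:
    - [[0,6,4],[0,0,0],1.0]
    - [[0,6,4],[0,0,0],1.0]
    - [[0,5,5],[0,0,0],1.0]
    - [[0,4,6],[0,0,0],1.0]
  force: 25

```text
time: 10.68
position: [0.59, 0.2612, 0.1255]
tool_rot: [-2.251, -2.191, 0.0]
ft_force: [-1.1, -0.6, 4.5]
grip_width: 0.175
```

Call:
arm_command:
  motion:
    - [[0,4,6],[0,0,0],1.0]
    - [[0,3,6],[0,0,0],1.0]
    - [[0,2,7],[0,0,0],1.0]
    - [[0,2,7],[0,0,0],1.0]

```text
time: 11.02
position: [0.6018, 0.2608, 0.0993]
tool_rot: [2.251, 2.19, 0.002]
ft_force: [-1.2, -0.9, 5.6]
grip_width: 0.168
```

```bash
python3 ang.py 6
```

```text
11.0667 [0.60201324 0.26078114 0.09774258] [2.25154161 2.19050747 0.00275194] 14.607761762777345 [2.81375965 1.32239701 0.22142916]
0.05475548496869362 0.026108646141419972
knee_grip 0.44 [0.549  0.2054 0.096 ]
lid_bar 0.56 [0.5698 0.1076 0.2349]
red 32 [0.59243263 0.28036167 0.11979997]
```

View pics/side6.png

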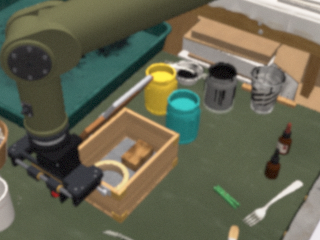

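The knee is past straight and the lid is sinking. I'll fold a little further, release and lift.

Call:
arm_command:
  motion:
    - [[0,1,7],[0,0,0],1.0]
    - [[0,0,7],[0,0,0],1.0]
    - [[0,0,7],[0,0,0],1.0]
    - [[0,0,0],[0,0,0],0.4]
    - [[0,0,0],[0,0,0],0.4]
    - [[0,0,0],[0,0,0],0.4]
    - [[0,0,-8],[0,0,0],0.4]
    - [[0,0,-20],[0,0,0],0.4]

```text
time: 11.83
position: [0.5994, 0.2596, 0.1041]
tool_rot: [-2.249, -2.19, 0.009]
ft_force: [-0.1, 0.3, -0.6]
grip_width: 0.464
```

Call:
arm_command:
  motion:
    - [[0,0,-20],[0,0,0],0.4]
    - [[0,0,-30],[0,0,0],0.4]
    - [[0,0,-30],[0,0,0],0.4]
    - [[0,0,-30],[0,0,0],0.4]
    - [[0,0,0],[0,0,0],0.4]
    - [[0,0,0],[0,0,0],0.4]
    - [[0,0,0],[0,0,0],0.4]
    - [[0,0,0],[0,0,0],0.4]

```text
time: 12.5
position: [0.601, 0.2602, 0.2152]
tool_rot: [-2.251, -2.191, 0.004]
ft_force: [-0.7, 0.0, -0.8]
grip_width: 0.598
```

Call:
arm_command:
  motion:
    - [[0,0,0],[0,0,0],0.4]
    - [[0,0,0],[0,0,0],0.4]
    - [[0,0,0],[0,0,0],0.4]
    - [[0,0,0],[0,0,0],0.4]
    - [[0,0,0],[0,0,0],0.4]
    - [[0,0,0],[0,0,0],0.4]
    - [[0,0,0],[0,0,0],0.4]
    - [[0,0,0],[0,0,0],0.4]

```text
time: 13.17
position: [0.6017, 0.2607, 0.2166]
tool_rot: [2.251, 2.191, -0.0]
ft_force: [0.0, -0.3, -0.6]
grip_width: 0.603
```

Call:
arm_command:
  motion:
    - [[0,0,0],[0,0,0],0.4]
    - [[0,0,0],[0,0,0],0.4]
    - [[0,0,0],[0,0,0],0.4]
    - [[0,0,0],[0,0,0],0.4]
    - [[0,0,0],[0,0,0],0.4]
    - [[0,0,0],[0,0,0],0.4]
    - [[0,0,0],[0,0,0],0.4]
    - [[0,0,0],[0,0,0],0.4]

```text
time: 13.83
position: [0.6017, 0.2607, 0.2165]
tool_rot: [2.251, 2.191, -0.0]
ft_force: [0.1, 1.2, -0.2]
grip_width: 0.601
```

```bash
python3 ang.py 7; python3 - <<'E'
from h import *
im,d=optics.get_image('top'); P=cloud('top',d); hsv=cv2.cvtColor(im,cv2.COLOR_BGR2HSV); cv2.imwrite('pics/top7.png',im[100:320,180:500])
b=(P[...,0]<.456)&(P[...,0]>.43)&(P[...,1]>.03)&(P[...,1]<.14)&(hsv[...,1]<60)&(P[...,2]>.05)
print(b.sum(),P[b].mean(0))
for r in models.search_frame('top','ink_jar'): print(r['conf'],c2w('top',r['location']))
E
```

```text
13.8833 [0.60175459 0.26069016 0.21650749] [ 2.25142277e+00  2.19092664e+00 -1.01161285e-04] 51.612224236193434 [-0.86749359 -0.22364729 -0.8001389 ]
0.13335317313441056 1.1221162801813678
knee_grip 0.91 [0.5764 0.2113 0.0454]
lid_bar 0.56 [0.5566 0.089  0.1091]
red 167 [0.57816272 0.2550828  0.04160626]
236 [0.44573413 0.08435851 0.14286271]
0.74 [ 0.6420596  -0.17820882  0.09417481]
0.66 [ 0.51877288 -0.2708142   0.09281886]
0.65 [ 0.53629881 -0.12029463  0.0932569 ]
```

View pics/side7.png

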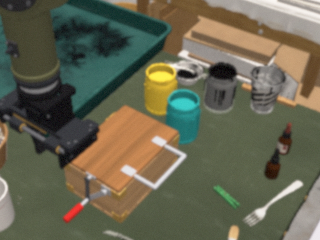

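View pics/top7.png

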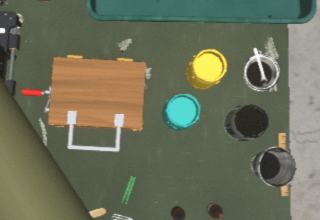

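Both views show the lid shut and the jar standing. The mean bar height came out at 0.143, so I'm rechecking it with an upper height bound after a short wait.

Call:
arm_command:
  motion:
    - [[0,0,0],[0,0,0],0.4]
    - [[0,0,0],[0,0,0],0.4]
    - [[0,0,0],[0,0,0],0.4]
    - [[0,0,0],[0,0,0],0.4]
    - [[0,0,0],[0,0,0],0.4]
    - [[0,0,0],[0,0,0],0.4]
    - [[0,0,0],[0,0,0],0.4]
    - [[0,0,0],[0,0,0],0.4]

```text
time: 14.75
position: [0.6017, 0.2607, 0.2165]
tool_rot: [2.251, 2.191, -0.0]
ft_force: [-0.5, -0.3, 0.4]
grip_width: 0.601
```

```bash
python3 - <<'E'
from h import *
for n in ('top','side'):
    im,d=optics.get_image(n)
    for tag,im,d in (('now',im,d),('start',cv2.imread(f'pics/{n}0.png'),np.load(f'{n}0.npy'))):
        P=cloud(n,d); hsv=cv2.cvtColor(im,cv2.COLOR_BGR2HSV)
        b=(P[...,0]<.456)&(P[...,0]>.43)&(P[...,1]>.03)&(P[...,1]<.14)&(hsv[...,1]<60)&(P[...,2]>.05)
        l=(P[...,0]<.52)&(P[...,0]>.505)&(P[...,1]>.02)&(P[...,1]<.15)&(P[...,2]>.05)&(P[...,2]<.2)
        print(n,tag,b.sum(),np.median(P[b],0).round(4),np.percentile(P[b][:,2],[5,50,95]).round(4),'lid front',P[l].mean(0).round(4))
E
```

```text
top now 246 [0.4457 0.085  0.1092] [0.1056 0.1092 0.6148] lid front [0.5125 0.0857 0.1101]
top start 221 [0.4456 0.0832 0.1088] [0.1053 0.1088 0.112 ] lid front [0.5125 0.0854 0.1103]
side now 213 [0.4445 0.0838 0.1084] [0.1043 0.1084 0.1109] lid front [0.5123 0.0872 0.1099]
side start 216 [0.4444 0.083  0.1086] [0.1042 0.1086 0.111 ] lid front [0.5125 0.0872 0.11  ]
```

The lid is fully shut, with the bar and lid front within 0.4 mm of their starting heights. Handing in.

```bash
python3 -c "
from h import *
print(ctrl.close_job())"
```

```text
the job is handed in; nothing more can be done
None
```

I raised the lid by its steel bar to about 1.18 rad and let go; the stay locked and the lid stood open by itself, with the gripper clear. I then pinched the red knee grip, folded it back and down past straight, and released it, and the lid sank shut. The job took about 15 s of the 48 s allowed.

**Last checks:**
- **Lid:** the bar and the lid's front edge are within 0.4 mm of their starting heights in both cameras, so the lid is fully shut.
- **Ink jar:** the black jar stands upright. It measured about 4 mm from its first reading, which is within the detector's error.
- **Contact:** the gripper is well clear above the stay, with only noise-level force readings.
- **One odd reading:** the bar's mean height first came out at 0.143 m. The top-camera pixels included some from the arm; the median gave 0.109 m, the same as at the start.

The hand-in reported no verdict.

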